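# Free and draw a pump piston to the height-gauge pointer

## Robot

A 6-joint arm with a two-finger parallel gripper is mounted at the origin on a cart in front of the work surface, level with it; the furniture and walls round the work are solid. World frame = base frame: x ahead of the robot, y to its left, z up, the work surface at z = 0. Lengths are in m, angles in rad, forces in N, time in s.
With the tool pointing down it reaches from about 0.3 to 0.775 m from the base axis. Payload 14.6 kg.
Tool frame: the origin (TCP) lies at the very end of the fingers, on their centre line; the grasp point (between the pads) lies 19 mm behind it; z points along the fingers, y is the line along which they close (so a half turn about z gives the same grasp; the last joint's range is limited). The gripper opens to 94 mm and grips with 3 to 60 N. Pads are 16 mm wide; open, the fingers measure 119 mm over their backs; the gripper's body (75 mm by 177 mm) begins 78 mm behind the grasp point.
Start: joints at [1.248, 0.3, 1.521, -0, 1.321, -0.067], TCP at [0.139, 0.532, 0.205] pointing down, gripper open.
Joint ranges: [-3.03, 3.03], [-0.79, 2.21], [0.23, 2.52], [-1.04, 4.18], [0, 3.07], [-2.55, 2.55]. Speed limits (rad/s): [2.22, 2.22, 2.57, 3.14, 3.14, 3.14].

## Interface

Orientations are given as [roll, pitch, yaw] about the fixed x, y, z axes, in that order (R = Rz(yaw) Ry(pitch) Rx(roll)).
In Python, from station import ctrl, camera, camera_info, finder gives the robot as it stands.
- The arm moves only by the tool carry_out, never from a script. Its argument "motion" is a list of rows, each a list of 2 entries, a list of its own where there are three numbers: the shift along the tool's x, y, z as a fraction of full scale, then the turn about the tool's z as a fraction of full scale. A call has 1 to 12 rows; each row is the pose to reach, as a shift and turn from the pose commanded when the call began, along the tool's axes at that moment, turning the shorter way round; what a row does not reach only later rows make up. Full scale, the value 1, is 200 mm for a shift and 360 degrees for a turn. A row lasts 1/10 s, in which the tool goes at most 50 mm and 8.59 degrees, less where a joint would pass 70% of its speed; a pose out of reach is approached as far as the arm can. A call with a number of a shift or a turn outside -1 to 1 is refused whole. A call with a gripper value outside its range is refused whole. "hand" is the closure, from -1 (fully open) to 1 (shut), set as the call begins (left out, the last holds). The fingers move at their own pace and stop on an object; "force" is the grip in N (left out, the last holds). Time passes only in rows, so rows that repeat a pose let the fingers close. It gives the time, the measured TCP pose, the force, the opening and the grip force at its end, in the units of the state.
- ctrl.get_obs(): the state, without advancing time (a new reading comes with each control period).
- camera(name): name is "scene" or "top" or "wrist"; returns (picture, depth): 384x512x3 uint8, blue, green, red; 384x512 float32, m along the optical axis (not along the pixel's ray), 0 where there is no reading.
- camera_info(name): a dict with "camera_matrix" (3x3 intrinsics, pixels), "dist_coeffs" ([k1, k2, p1, p2, k3] as OpenCV has them; the pictures are not rectified), "origin" and "attitude" of the camera in the world. Camera axes: x right, y down, z forward; pixel columns grow to the right and rows downward; lengths in m; the calibration is good to about 2 mm. A picture is of the moment at which its call begins: read the wrist's pose just before it. camera_info takes no time and is no camera call; for the wrist camera it gives the pose at the moment of the call.
- ctrl.hand_in(): hands the job in; it is judged then, once.
Trained networks look in the newest picture that a camera, given by its name, has taken for a name from the list of things; names that differ only in an ending like _2 or _b are one class to them, and where a whole thing is asked for, a point or a joint stands for the part that bears it (a point fixed in the world has none). Each returns a list of dicts, best first, with "conf" (0 to 1); they miss things now and then, are a little off and sometimes report something else, mostly with a low value. They report only what shows in the picture. A call takes as long as a camera call. They do not tell look-alikes from the thing itself.
- finder.boxes_of(camera, query): "location" ([column, row] in pixels, amid what is visible of it).
- finder.cut_out(camera, query): "mask" (384x512 bool, what is visible of it) and "location" ([column, row] in pixels, amid what is visible of it).
- finder.pinpoint(camera, query): "location" ([column, row] in pixels: a listed point, or the origin of a listed thing).
The state is a dict: "time_s": time; "qpos": joint angles; "joint_vel": joint speeds; "tau": joint torques, N m; "ee_pos": TCP position; "eef_rot": TCP orientation; "force": force on the tool from outside, world axes, zero at the start; "moment": the same for the moment, N m; "grip_width": finger opening in m; "grip_force": force on a finger pad.
Only numpy, scipy, OpenCV 4.12 (cv2) and the standard library are available. Lean on these libraries where they do the work, as an engineer would, in place of code of your own. Each camera call takes 0.05 s, during which the arm holds its last target. There are 200 camera calls.

## Task

Free the piston standing in the aluminium pump block: take it by its T-handle and, with the piston still down in the bore, turn the handle until its pointed nose is over the block's left-hand index pin (left as seen from the robot), pause there a moment, then turn it over the right-hand pin and pause again. Then draw the piston straight up, without binding it in the bore, tipping, lifting or shifting the block, until the groove round its rod is level with the tip of the height gauge's pointer. Finish while still holding it there, its lower end still in the bore; keep the pointer where it is set and leave everything else on the bench where it is.

Things in the scene. Friction and masses are not known exactly. Their poses are not given: they have to be found in the camera images.
- pump_block: Loose heavy (about 1.6 kg) aluminium block, 76 x 76 mm, standing on a flange 110 x 110 x 10 mm; top face 92 mm above the bench. Origin under its centre on the bench, z up. Its -x side faces the robot (turned up to 0.4 rad). A blind round bore, 25 mm wide and 80 mm deep, goes straight down in the middle. A small pipe union sticks out 15 mm of its +y side at 50 mm height.
- bore_mouth (a point): Centre of the bore in the block's top face, on the bore axis; axes as the block's.
- left_pin (a point): Top of the left-hand index pin (6 mm thick, 10 mm tall) on the block's top near its front left corner; 32 mm in -x and 32 mm in +y from the bore axis, 45 degrees left of the block's front.
- right_pin (a point): Top of the right-hand index pin, the same pin at the front right corner; 32 mm in -x and 32 mm in -y from the bore axis.
- piston: Loose steel piston, about 0.4 kg, standing on the bore's floor, free to turn and slide, held down only by its weight; it falls back when let go. Rod 24 mm thick, 100 mm long (20 mm stands out of the block), a T-handle on top. Origin at the centre of the rod's foot, z up along the rod. The handle's nose points along -x, at the start toward the robot, between the pins.
- handle (a point): Centre of the T-handle, a level dark bar on the rod's axis, 112 mm above the piston's foot: 16 mm thick, 24 mm tall, the flat-sided part 52 mm long along the piston's x. Grip it from above across its 16 mm thickness; its underside is 20 mm above the block's top at the start.
- nose (a point): Tip of the handle's pointed nose (a cone), 40 mm from the rod's axis in the piston's -x, at the height of the handle's centre. The other end of the bar is a blunt round stub.
- groove (a point): Middle of the dark groove, 4 mm tall, round the rod; on the rod's axis, 52 mm above the foot and 60 mm below the handle's centre. At the start it is hidden in the bore, 28 mm below the block's top.
- height_gauge: Fixed height gauge behind and to the left of the block: round grey base 56 mm wide, upright steel post 10 mm thick, 150 mm tall. Origin under the base's centre; its -x points toward the block.
- pointer_tip (a point): Tip of the gauge's level pointer, 46 mm from the post toward the block, about 80 mm from the bore axis; set somewhere from 102 to 124 mm above the bench (10 to 32 mm above the block's top). Its z axis is vertical. The pointer is on a stiff slide and is not to be touched.
- petri_1: Bystander: clear petri dish 91 mm wide, 15 mm tall, to the right of the block.
- lens_cap: Bystander: black round lens cap 64 mm wide, 12 mm tall, left of the block's front.
- screwdriver: Bystander: screwdriver, 161 mm, lying at the left.
- timer: Bystander: small timer 62 x 66 x 18 mm, at the right.
- pipette_bulb: Bystander: pipette bulb 31 x 80 mm, lying at the right.
There are look-alikes about, which are no part of the job. What is shaped like the piston but pink is not meant.

How it is judged:
By the outcome, as a careful person would: the job done as asked, in the order asked, and still so for the second after the job is handed in, while the arm keeps its last pose, push and grip.
It also fails if it takes over 40 s, if anything falls off the work surface, if the arm or the gripper's body presses on something with over 40 N, if the wrist force passes 120 N, or if a joint passes its speed limit or range.

## Working session

There is one attempt and no reset: what is moved stays moved. The work goes in short steps, Python scripts to look and compute and a tool call to move; the robot and the scene stay as the last step left them, time stands still between calls to the robot, and variables do not carry over. Pictures are saved under pics/ and viewed, at most 10 in all, crops included, and the job is handed in when it is done.

Besides the shell and the picture viewer there is one more tool, called after "Request:" by a JSON object that holds its "api" and its "payload", one argument or row to a line. carry_out: Moves the arm, as the interface text tells. Its arguments: {"type":"object","properties":{"motion":{"type":"array","items":{"type":"array"}},"hand":{"type":"number"},"force":{"type":"number"}},"required":["motion"]}

```bash
mkdir -p pics; ls; cat > h.py <<'E'
import numpy as np, cv2
from scipy.spatial.transform import Rotation as R
from station import ctrl, camera, camera_info, finder
def cam(n):
    i=camera_info(n); a=np.array(i["attitude"],float)
    M=a if a.shape==(3,3) else R.from_euler('xyz',a).as_matrix()
    return np.array(i["camera_matrix"],float),np.array(i["dist_coeffs"],float),np.array(i["origin"],float),M
def ray(c,p):
    K,D,o,M=c
    u=cv2.undistortPoints(np.array([[p]],float),K,D)[0,0]
    d=M@np.array([u[0],u[1],1.]); return o,d   # depth scale
def at_depth(c,p,z): o,d=ray(c,p); return o+d*z
def at_z(c,p,z): o,d=ray(c,p); return o+d*(z-o[2])/d[2]
def tri(obs):
    A=np.zeros((3,3));b=np.zeros(3)
    for o,d in obs:
        d=d/np.linalg.norm(d);P=np.eye(3)-np.outer(d,d);A+=P;b+=P@o
    x=np.linalg.solve(A,b)
    return x,[np.linalg.norm(np.cross(x-o,d/np.linalg.norm(d))) for o,d in obs]
def proj(c,X):
    K,D,o,M=c
    return cv2.projectPoints((M.T@(np.array(X,float)-o)).reshape(1,1,3),np.zeros(3),np.zeros(3),K,D)[0].ravel()
E
python3 - <<'E'
from h import *
np.set_printoptions(precision=4,suppress=True)
for n in ["scene","top"]:
    im,d=camera(n); c=cam(n); print(n,camera_info(n)["attitude"],c[2],c[0][0,0])
    cv2.imwrite(f"pics/{n}1.png",im); np.savez(f"{n}1.npz",im=im,d=d)
    for q in ["bore_mouth","left_pin","right_pin","handle","nose","pointer_tip","height_gauge","pump_block"]:
        for r in finder.pinpoint(n,q)[:3]:
            p=r["location"]; z=d[int(p[1]),int(p[0])]
            print(q,round(r["conf"],2),np.round(p,1),at_depth(c,p,z))
print(ctrl.get_obs())
E
```

```text
pics
scene [-2.4054 -0.0115 -0.4608] [ 0.1852 -0.7649  1.0171] 454.09302590939024
bore_mouth 0.89 [204.3 183.6] [0.4707 0.0471 0.1145]
left_pin 0.55 [191.1 178.9] [0.4768 0.184  0.0028]
right_pin 0.93 [201.3 195.3] [0.4526 0.0285 0.094 ]
handle 0.84 [284.6 206.2] [ 0.6241 -0.126   0.1232]
handle 0.8 [205.2 176.1] [0.4753 0.048  0.141 ]
handle 0.18 [239.3 135. ] [0.7015 0.305  0.0048]
nose 0.85 [294.6 208.2] [ 0.6449 -0.1422  0.1217]
nose 0.55 [194.6 183.6] [0.4437 0.0491 0.125 ]
pointer_tip 0.45 [222.1 154. ] [0.611  0.2473 0.001 ]
height_gauge 0.84 [217.7 176.3] [0.5518 0.1483 0.0138]
pump_block 0.69 [210.  206.7] [0.4745 0.0259 0.0376]
pump_block 0.54 [233.2 137.5] [0.6793 0.3067 0.0005]
top [-3.0329  0.0295 -1.5936] [ 0.4026 -0.0623  1.3041] 366.25314307732134
bore_mouth 0.5 [241.1 212.8] [0.4438 0.03   0.0914]
bore_mouth 0.32 [365.1 202.1] [ 0.472  -0.3979  0.0311]
left_pin 0.75 [223.1 213. ] [0.4443 0.0892 0.0966]
right_pin 0.55 [242.1 210.5] [0.4514 0.0266 0.0899]
right_pin 0.37 [213.1 173.6] [ 0.5911  0.1364 -0.0038]
handle 0.59 [235.3 203.5] [0.4742 0.0474 0.1057]
handle 0.44
[... 178 characters left out ...]
0.0085]
pointer_tip 0.37 [212.1 173.7] [ 0.5904  0.1396 -0.0006]
pointer_tip 0.35 [366.9 202.7] [ 0.4699 -0.4049  0.0282]
height_gauge 0.49 [206.3 184.5] [0.5499 0.1584 0.0144]
pump_block 0.87 [233.  204.1] [0.4708 0.0522 0.1346]
{'time_s': 0.9, 'qpos': array([ 1.2484,  0.2999,  1.521 ,  0.    ,  1.3207, -0.0666]), 'joint_vel': array([-0.0008,  0.0003, -0.0016, -0.001 , -0.0011,  0.0004]), 'tau': array([  0.002 , -53.1667, -35.2915,   0.071 ,   0.0212,  -0.    ]), 'ee_pos': array([0.1392, 0.5321, 0.2054]), 'eef_rot': array([-3.1416, -0.    ,  2.8858]), 'force': array([0.3853, 0.604 , 0.298 ]), 'moment': array([-0.0168,  0.0001,  0.0184]), 'grip_force': 0.0, 'grip_width': 0.09409890791048219}
```

```bash
python3 - <<'E'
from h import *
s=cv2.imread("pics/scene1.png");t=cv2.imread("pics/top1.png")
a=cv2.resize(s[115:265,150:350],(800,600),interpolation=cv2.INTER_CUBIC);cv2.imwrite("pics/sc.png",a)
a=cv2.resize(t[125:275,160:360],(800,600),interpolation=cv2.INTER_CUBIC);cv2.imwrite("pics/tc.png",a)
E
```

```text
(no output)
```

View pics/sc.png

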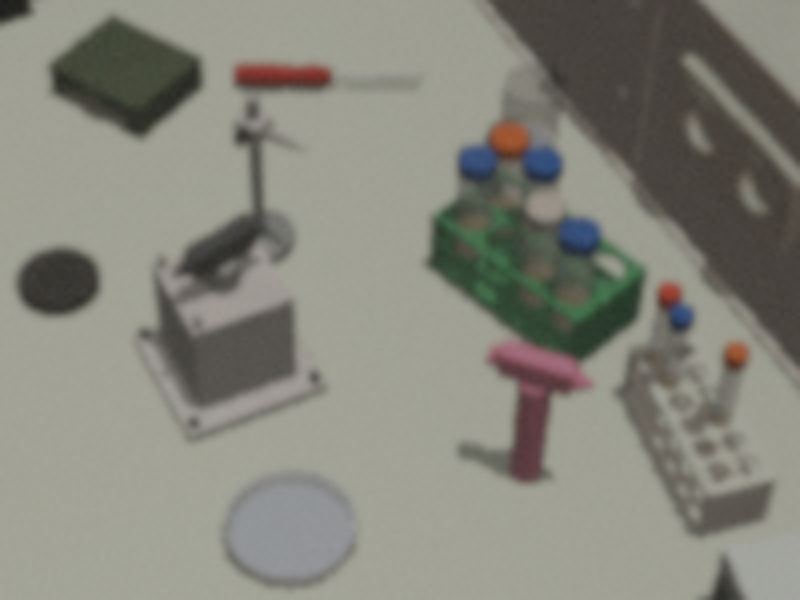

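View pics/tc.png

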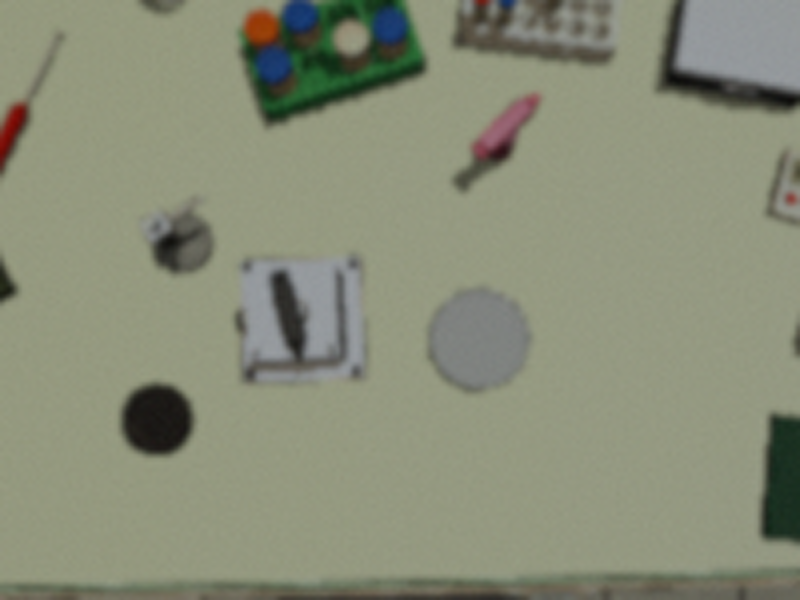

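```bash
python3 - <<'E'
from h import *
np.set_printoptions(precision=4,suppress=True)
K,D,o,M=cam("wrist"); s=ctrl.get_obs(); T=R.from_euler('xyz',s["eef_rot"]).as_matrix()
print("cam in tool",T.T@(o-s["ee_pos"]),"axes",T.T@M,K[0,0])
# target: tcp such that the block (0.475,0.05) is seen; shifts in tool axes
for tcp in [(0.36,0.05,0.26),(0.40,0.05,0.30),(0.33,0.08,0.26)]:
    print(tcp,T.T@(np.array(tcp)-s["ee_pos"])/0.2)
E
```

```text
cam in tool [ 0.0666 -0.0001 -0.1791] axes [[ 0.0001 -0.9732 -0.23  ]
 [ 1.      0.0001 -0.0003]
 [ 0.0003 -0.23    0.9732]] 316.04383166256713
(0.36, 0.05, 0.26) [-1.6782 -2.0526 -0.2728]
(0.4, 0.05, 0.3) [-1.8717 -2.002  -0.4728]
(0.33, 0.08, 0.26) [-1.4951 -1.9454 -0.2728]
```

Request:
{"api": "carry_out", "payload": {
  "motion": [
    [[-0.88,-1.0,-0.32],0],
    [[-0.88,-1.0,-0.32],0],
    [[-0.88,-1.0,-0.32],0],
    [[-0.88,-1.0,-0.32],0],
    [[-0.88,-1.0,-0.32],0],
    [[-0.88,-1.0,-0.32],0]
  ]
}}

```text
time_s: 1.5
ee_pos: [0.2598, 0.2917, 0.2707]
eef_rot: [3.14, 0.001, 2.884]
force: [-0.1, -0.3, 0.1]
grip_width: 0.0941
grip_force: 0.0
```

Request:
{"api": "carry_out", "payload": {
  "motion": [
    [[-0.88,-1.0,0],0],
    [[-0.88,-1.0,0],0],
    [[-0.88,-1.0,0],0],
    [[-0.88,-1.0,0],0],
    [[-0.88,-1.0,0],0],
    [[-0.88,-1.0,0],0],
    [[-0.88,-1.0,0],0],
    [[-0.88,-1.0,0],0]
  ]
}}

```text
time_s: 2.3
ee_pos: [0.3783, 0.0564, 0.2694]
eef_rot: [3.141, -0.0, 2.885]
force: [-0.1, 0.2, -0.0]
grip_width: 0.0937
grip_force: 0.0
```

```bash
cat > look.py <<'E'
import sys
from h import *
np.set_printoptions(precision=4,suppress=True)
def look(tag,qs=("bore_mouth","left_pin","right_pin","handle","nose","pointer_tip","height_gauge")):
    c=cam("wrist");im,d=camera("wrist");cv2.imwrite(f"pics/{tag}.png",im)
    np.savez(tag+".npz",K=c[0],D=c[1],o=c[2],M=c[3],d=d)
    print(ctrl.get_obs()["time_s"],ctrl.get_obs()["ee_pos"],ctrl.get_obs()["eef_rot"])
    for q in qs:
        for r in finder.pinpoint("wrist",q)[:2]:
            p=r["location"];z=d[int(p[1]),int(p[0])]
            print(q,round(r["conf"],2),np.round(p,1),at_depth(c,p,z))
if __name__=="__main__": look(sys.argv[1])
E
python3 look.py w1
```

```text
2.35 [0.3782 0.0568 0.2695] [3.1415 0.     2.8864]
bore_mouth 0.88 [273.5 258.2] [0.4649 0.0562 0.1361]
left_pin 0.85 [295.7 223.7] [0.4459 0.0895 0.1021]
right_pin 0.95 [240.6 235.1] [0.444  0.0239 0.1003]
nose 0.98 [259.6 236.6] [0.4423 0.0469 0.1236]
pointer_tip 0.46 [351.6 323.2] [ 0.6716  0.143  -0.0001]
height_gauge 0.67 [351.3 248.5] [0.3864 0.1026 0.3077]
```

View pics/w1.png

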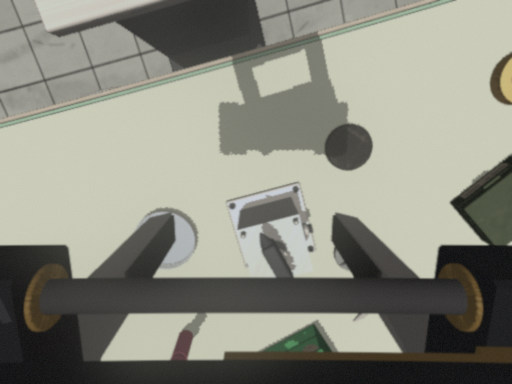

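Request:
{"api": "carry_out", "payload": {
  "motion": [
    [[-0.37,0.3,0],-0.08],
    [[-0.37,0.3,0],-0.08],
    [[-0.37,0.3,0],-0.08],
    [[-0.37,0.3,0],-0.08],
    [[-0.37,0.3,0],-0.08],
    [[-0.37,0.3,0],-0.08]
  ]
}}

```text
time_s: 3.3
ee_pos: [0.4652, 0.0955, 0.2695]
eef_rot: [-3.142, 0.0, -2.897]
force: [-0.2, 0.1, -0.5]
grip_width: 0.0943
grip_force: 0.0
```

```bash
python3 look.py w2; python3 -c "
from h import *
print(ctrl.get_obs()['qpos'])
im=cv2.imread('pics/w2.png');cv2.imwrite('pics/w2c.png',cv2.resize(im[60:310,130:462],(796,600),interpolation=cv2.INTER_CUBIC))"
```

```text
3.35 [0.4652 0.0954 0.2696] [-3.1416  0.0003 -2.8965]
left_pin 0.92 [253.8 156.5] [0.4446 0.0912 0.1021]
left_pin 0.71 [213.5 141.9] [0.4411 0.0438 0.091 ]
right_pin 0.96 [194.2 145.1] [0.4498 0.0236 0.0916]
right_pin 0.7 [253.7 154.5] [0.4427 0.0906 0.1005]
handle 0.82 [214.4 182. ] [0.475  0.0577 0.1362]
nose 0.57 [216.  146.9] [0.4415 0.0507 0.1256]
pointer_tip 0.71 [256.4 278.8] [0.4376 0.0894 0.3799]
height_gauge 0.78 [284.9 222.9] [0.538  0.1612 0.0157]
[ 1.24994626e-01  8.54924070e-02  1.62698223e+00 -3.67071827e-06
  1.42893978e+00 -1.69233660e+00]
```

View pics/w2c.png

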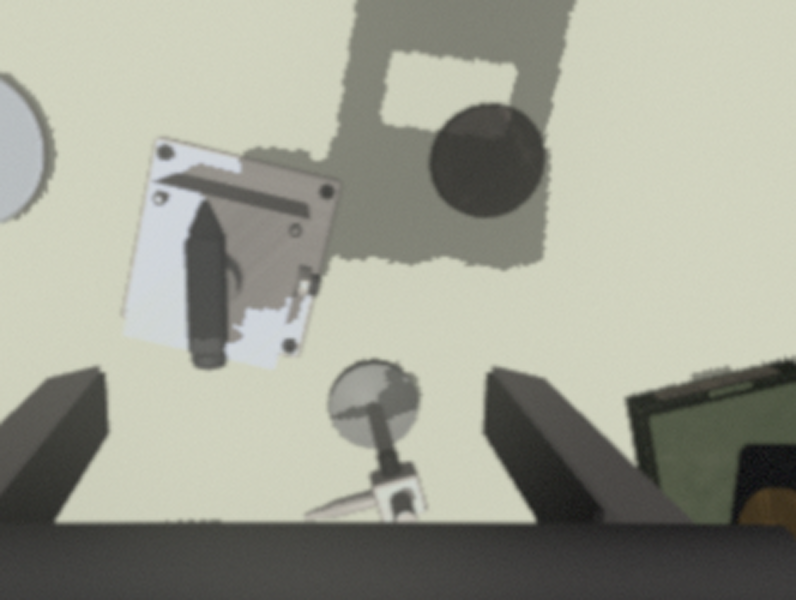

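Request:
{"api": "carry_out", "payload": {
  "motion": [
    [[-0.35,-0.16,0.32],0],
    [[-0.35,-0.16,0.32],0],
    [[-0.35,-0.16,0.32],0],
    [[-0.35,-0.16,0.32],0],
    [[-0.35,-0.16,0.32],0]
  ]
}}

```text
time_s: 4.2
ee_pos: [0.5409, 0.0817, 0.207]
eef_rot: [-3.141, 0.002, -2.895]
force: [-1.3, -0.0, 0.7]
grip_width: 0.094
grip_force: 0.0
```

```bash
python3 look.py w3
```

```text
4.25 [0.5408 0.0817 0.2073] [-3.1412  0.0028 -2.8944]
bore_mouth 0.76 [247.3 113.8] [0.4775 0.0612 0.1362]
left_pin 0.93 [288.2  82.5] [0.4439 0.0883 0.1   ]
right_pin 0.86 [217.1  65.3] [0.4455 0.0264 0.1014]
right_pin 0.21 [243.7 114.2] [0.4785 0.0585 0.1357]
handle 0.9 [245.7 111.9] [0.4764 0.0596 0.1362]
handle 0.69 [ 12.9 226.8] [ 0.6205 -0.1125  0.123 ]
nose 0.79 [245.2  60.2] [0.4393 0.0499 0.1263]
nose 0.43 [294.1 241.6] [0.6206 0.1569 0.0012]
pointer_tip 0.72 [291.8 238.9] [ 0.6185  0.1534 -0.0008]
pointer_tip 0.48 [374.9  66.6] [0.3951 0.1838 0.0119]
height_gauge 0.75 [316.3 190.5] [0.5453 0.1615 0.0151]
```

Request:
{"api": "carry_out", "payload": {
  "motion": [
    [[-0.12,0.45,0],0],
    [[-0.12,0.45,0],0],
    [[-0.12,0.45,0],0],
    [[-0.12,0.45,0],0],
    [[-0.12,0.45,0],0]
  ]
}}

```text
time_s: 5.1
ee_pos: [0.5423, 0.1739, 0.2055]
eef_rot: [-3.141, -0.0, -2.895]
force: [-0.8, 0.6, 0.1]
grip_width: 0.0945
grip_force: 0.0
```

```bash
python3 look.py w4; python3 -c "
from h import *
a=cv2.imread('pics/w3.png')[40:290,60:460];b=cv2.imread('pics/w4.png')[40:290,60:460]
cv2.imwrite('pics/w34.png',cv2.resize(np.vstack([a,b]),(480,600),interpolation=cv2.INTER_CUBIC))"
```

```text
5.15 [0.5423 0.1736 0.2055] [-3.1414  0.     -2.8957]
left_pin 0.8 [184.2  55.9] [0.4465 0.0907 0.1016]
right_pin 0.71 [103.9  32.2] [ 0.4339 -0.0229  0.0012]
handle 0.93 [128.9  79.3] [0.4763 0.0627 0.137 ]
nose 0.83 [121.8  25.6] [ 0.4222 -0.0054  0.0002]
pointer_tip 0.79 [191.6 216.1] [ 0.62    0.1126 -0.0002]
height_gauge 0.67 [244.1 169.2] [0.542  0.1629 0.0157]
```

View pics/w34.png

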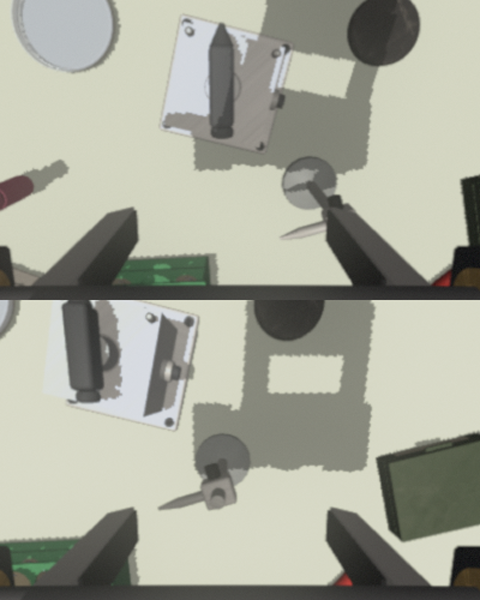

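```bash
cat > tri1.py <<'E'
from h import *
np.set_printoptions(precision=4,suppress=True)
def L(t): f=np.load(t+".npz"); return f["K"],f["D"],f["o"],f["M"]
def T(d): return tri([ray(L(t),p) for t,p in d.items()])
if __name__=="__main__":
    print("tip net",T(dict(w2=(256.4,278.8),w3=(291.8,238.9),w4=(191.6,216.1))))
    print("tip eye",T(dict(w2=(258.3,275),w3=(294.2,238.3),w4=(192.5,213.3))))
    print("tip net34",T(dict(w3=(291.8,238.9),w4=(191.6,216.1))))
    print("lpin",T(dict(w2=(253.8,156.5),w3=(288.2,82.5),w4=(184.2,55.9))),T(dict(w3=(288.2,82.5),w4=(184.2,55.9))))
    print("rpin",T(dict(w1=(240.6,235.1),w2=(194.2,145.1),w3=(217.1,65.3))))
    print("handle",T(dict(w2=(214.4,182),w3=(245.7,111.9),w4=(128.9,79.3))))
    print("nose",T(dict(w1=(259.6,236.6),w2=(216,146.9),w3=(245.2,60.2))))
    cs=[]
    for t,(x,y) in dict(w2=(258,275),w3=(292,238),w4=(192,214)).items():
        a=cv2.imread(f"pics/{t}.png")[y-20:y+20,x-15:x+25]
        a=cv2.resize(a,(264,264),interpolation=cv2.INTER_NEAREST)
        a=cv2.normalize(a,None,0,255,cv2.NORM_MINMAX); cs.append(a)
    cv2.imwrite("pics/tips.png",np.hstack(cs))
E
python3 tri1.py
```

```text
tip net (array([0.5744, 0.1265, 0.1229]), [np.float64(0.0016309586488555464), np.float64(0.0018577715881190604), np.float64(0.0005104164419721704)])
tip eye (array([0.5717, 0.1275, 0.1226]), [np.float64(0.0007516090581046999), np.float64(0.0003885233142843153), np.float64(0.00037120775255686906)])
tip net34 (array([0.5755, 0.1264, 0.1179]), [np.float64(0.000739572498552314), np.float64(0.0007395724985523163)])
lpin (array([0.445 , 0.0899, 0.0979]), [np.float64(0.001489387596311002), np.float64(0.001906391301683229), np.float64(0.0011122667216376563)]) (array([0.4444, 0.0888, 0.0938]), [np.float64(0.0011998587380500005), np.float64(0.0011998587380500077)])
rpin (array([0.4464, 0.0247, 0.0977]), [np.float64(0.0017627064367036112), np.float64(0.0025592205525276817), np.float64(0.0017239194447054764)])
handle (array([0.4766, 0.0585, 0.1275]), [np.float64(0.0014720994583572646), np.float64(0.0009079561400747521), np.float64(0.0006075078505251218)])
nose (array([0.4402, 0.0495, 0.1297]), [np.float64(0.0021672561460125976), np.float64(0.0017554371076274615), np.float64(0.0006777547124554116)])
```

View pics/tips.png

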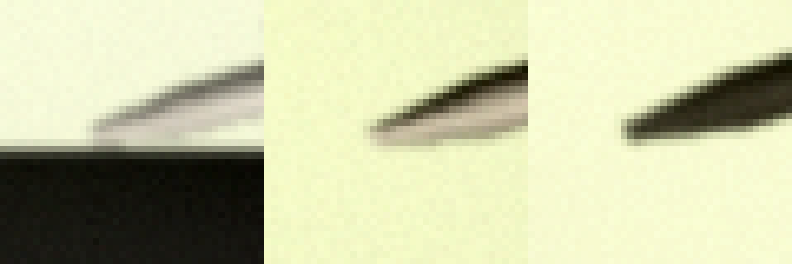

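```bash
python3 - <<'E'
from tri1 import *
tp=dict(w2=(257,274.8),w3=(292.6,237.4),w4=(191.2,213.4))
print(T(tp),T({k:tp[k] for k in("w3","w4")}))
for t in tp:
    d=np.load(t+".npz")["d"];c=L(t);x0,y0=map(int,np.round(tp[t]))
    for y in range(y0-12,y0+4):
        for x in range(x0-1,x0+26,3):
            P=at_depth(c,(x,y),d[y,x])
            if .09<P[2]<.15: print(t,x-x0,y-y0,P)
E
```

```text
(array([0.5721, 0.1263, 0.1215]), [np.float64(0.0006151853355912635), np.float64(0.00046464494164252356), np.float64(0.0005139630960467188)]) (array([0.5724, 0.126 , 0.1211]), [np.float64(0.0003716686269393601), np.float64(0.00037166862693907457)])
w2 23 -10 [0.5539 0.149  0.1215]
w2 20 -9 [0.556  0.1461 0.1214]
w2 23 -9 [0.5548 0.1492 0.1221]
w2 14 -8 [0.5599 0.1402 0.1191]
w2 17 -8 [0.5582 0.1432 0.121 ]
w2 23 -8 [0.5556 0.1493 0.1229]
w2 11 -7 [0.5624 0.1374 0.1183]
w2 14 -7 [0.5602 0.1402 0.1209]
w2 17 -7 [0.5585 0.1431 0.1228]
w2 20 -7 [0.5573 0.1462 0.1236]
w2 23 -7 [0.5561 0.1493 0.1243]
w2 11 -6 [0.5615 0.137  0.1225]
w2 14 -6 [0.5602 0.1401 0.1234]
w2 17 -6 [0.5592 0.1433 0.1237]
w2 20 -6 [0.5578 0.1463 0.125 ]
w2 23 -6 [0.5566 0.1494 0.1257]
w2 8 -5 [0.5641 0.1342 0.1212]
w2 11 -5 [0.5628 0.1373 0.1222]
w2 14 -5 [0.5607 0.1401 0.1248]
w2 17 -5 [0.56   0.1434 0.1245]
w2 20 -5 [0.5597 0.1469 0.1235]
w2 23 -5 [0.5584 0.1499 0.1246]
w2 5 -4 [0.5664 0.1313 0.1207]
w2 8 -4 [0.5643 0.1342 0.1232]
w2 11 -4 [0.5624 0.1371 0.1254]
w2 14 -4 [0.5619 0.1404 0.1247]
w2 17 -4 [0.5609 0.14
[... 3694 characters left out ...]
.1422 0.1249]
w4 23 -3 [0.5637 0.1447 0.1248]
w4 5 -2 [0.5694 0.1296 0.1218]
w4 8 -2 [0.5681 0.1323 0.1235]
w4 11 -2 [0.5673 0.1349 0.1241]
w4 14 -2 [0.5664 0.1375 0.125 ]
w4 17 -2 [0.566  0.1399 0.1243]
w4 20 -2 [0.565  0.1425 0.1254]
w4 23 -2 [0.5653 0.1448 0.1226]
w4 2 -1 [0.5705 0.1274 0.1227]
w4 5 -1 [0.5701 0.1299 0.1223]
w4 8 -1 [0.5692 0.1325 0.1231]
w4 11 -1 [0.5686 0.135  0.123 ]
w4 14 -1 [0.5673 0.1376 0.125 ]
w4 17 -1 [0.567  0.1401 0.1239]
w4 20 -1 [0.5669 0.1425 0.1222]
w4 2 0 [0.5714 0.1276 0.1229]
w4 5 0 [0.5706 0.1302 0.1234]
w4 8 0 [0.5703 0.1326 0.1224]
w4 11 0 [0.5694 0.1352 0.1233]
w4 14 0 [0.5688 0.1377 0.1231]
w4 2 1 [0.5726 0.1277 0.1221]
w4 5 1 [0.5718 0.1303 0.1224]
```

```bash
python3 - <<'E'
from tri1 import *
for t in ("w2","w3","w4"):
    d=np.load(t+".npz")["d"];K,D,o,M=L(t)
    v,u=np.mgrid[0:384,0:512]; n=cv2.undistortPoints(np.stack([u,v],-1).reshape(-1,1,2).astype(float),K,D)[:,0]
    P=o+(np.c_[n,np.ones(len(n))]*d.reshape(-1,1))@M.T
    near=np.hypot(P[:,0]-.476,P[:,1]-.058)
    H=P[(near<.045)&(P[:,2]>.1325)&(P[:,2]<.14)]
    r=cv2.minAreaRect((H[:,:2]*1000).astype(np.float32))
    print(t,"handle n",len(H),"z",np.median(H[:,2]),"rect",np.round(r[0],1),np.round(r[1],1),round(r[2],1))
    for nm,c in dict(l=(.445,.0905),r=(.4455,.0255)).items():
        q=P[(np.hypot(P[:,0]-c[0],P[:,1]-c[1])<.009)&(P[:,2]>.0985)&(P[:,2]<.106)]
        if len(q)>3: print("  pin",nm,len(q),(q.max(0)+q.min(0))/2,np.median(q,0))
    B=P[(near<.07)&(P[:,2]>.088)&(P[:,2]<.0955)]
    r=cv2.minAreaRect((B[:,:2]*1000).astype(np.float32)); print("  block top",np.round(r[0],1),np.round(r[1],1),round(r[2],1),np.median(B[:,2]))
    F=P[(near<.1)&(P[:,2]>.007)&(P[:,2]<.013)]
    r=cv2.minAreaRect((F[:,:2]*1000).astype(np.float32)); print("  flange",np.round(r[0],1),np.round(r[1],1),round(r[2],1))
E
```

```text
w2 handle n 764 z 0.13556367398447242 rect [479.8  58.6] [58.2 15.7] 13.1
  pin l 22 [0.4447 0.0892 0.1011] [0.4446 0.0893 0.1008]
  pin r 25 [0.4455 0.0257 0.1017] [0.4456 0.0259 0.1008]
  block top [477.1  57.8] [76.2 76.1] 0.6 0.09178310428368858
  flange [476.7  57.8] [109.2 109.4] 0.6
w3 handle n 1357 z 0.13560237485001342 rect [479.5  58.8] [56.6 15.3] 13.3
  pin l 38 [0.4449 0.0903 0.1008] [0.4451 0.0903 0.1008]
  pin r 40 [0.4453 0.026  0.1005] [0.4452 0.0261 0.1011]
  block top [476.9  58.4] [76.4 76.7] 0.6 0.09184613149975329
  flange [476.7  58.5] [110.4 110.8] 0.7
w4 handle n 1582 z 0.13557094335558045 rect [478.9  59.4] [56.9 16.9] 13.6
  pin l 46 [0.4445 0.0902 0.1007] [0.4448 0.0904 0.1006]
  pin r 55 [0.4455 0.0262 0.101 ] [0.4456 0.0272 0.1008]
  block top [476.9  58.3] [76.7 76.7] 0.7 0.0918631301866909
  flange [477.1  58.4] [110.  109.8] 0.8
```

Request:
{"api": "carry_out", "payload": {
  "motion": [
    [[0.458,-0.48,0],0.002],
    [[0.458,-0.48,0],0.002],
    [[0.458,-0.48,0],0.002],
    [[0.458,-0.48,0],0.002],
    [[0.458,-0.48,0],0.002],
    [[0.458,-0.48,0],0.002]
  ],
  "hand": 0.15,
  "force": 10
}}

```text
time_s: 6.1
ee_pos: [0.4773, 0.0597, 0.2055]
eef_rot: [3.142, 0.0, -2.907]
force: [0.9, 1.2, -0.2]
grip_width: 0.0496
grip_force: 0.0
```

```bash
python3 - <<'E'
from h import *
s=ctrl.get_obs();print(s["time_s"],s["ee_pos"],s["eef_rot"],s["grip_width"])
T=R.from_euler('xyz',s["eef_rot"]).as_matrix();print(T.T@(np.array([.4769,.0583,.106])-s["ee_pos"])/.2,np.degrees(s["eef_rot"][2])+180)
E
```

```text
6.1 [0.47733314 0.05972106 0.20550286] [ 3.14150484e+00  3.04574266e-04 -2.90685097e+00] 0.049632758586523246
[ 0.00391049 -0.00645041  0.49751257] 13.449707814244107
```

Request:
{"api": "carry_out", "payload": {
  "motion": [
    [[0,0,0.15],0],
    [[0,0,0.25],0],
    [[0,0,0.25],0]
  ]
}}

```text
time_s: 6.4
ee_pos: [0.476, 0.0599, 0.153]
eef_rot: [3.141, -0.005, -2.906]
force: [0.2, 0.5, -0.0]
grip_width: 0.0398
grip_force: 0.0
```

```bash
python3 - <<'E'
from h import *
s=ctrl.get_obs();print(s["time_s"],s["ee_pos"],s["eef_rot"],s["grip_width"])
T=R.from_euler('xyz',s["eef_rot"]).as_matrix();print(T.T@(np.array([.4769,.0583,.106])-s["ee_pos"])/.2,np.degrees(s["eef_rot"][2])+180)
E
```

```text
6.4 [0.47600701 0.05986557 0.15303512] [ 3.14067212 -0.00450703 -2.90614193] 0.03984470438481422
[-0.0035756  -0.00886996  0.23515379] 13.490332987503166
```

Request:
{"api": "carry_out", "payload": {
  "motion": [
    [[0,-0.007,0.1],0],
    [[0,-0.007,0.2],0],
    [[0,-0.007,0.245],0],
    [[0,-0.007,0.245],0],
    [[0,-0.007,0.245],0]
  ]
}}

```text
time_s: 6.9
ee_pos: [0.4778, 0.058, 0.1074]
eef_rot: [-3.141, 0.001, -2.907]
force: [0.0, 0.1, 0.4]
grip_width: 0.0398
grip_force: 0.0
```

```bash
python3 - <<'E'
from h import *
s=ctrl.get_obs();print(s["time_s"],s["ee_pos"],s["eef_rot"],s["grip_width"],s["force"])
T=R.from_euler('xyz',s["eef_rot"]).as_matrix();print(T.T@(np.array([.4769,.0583,.106])-s["ee_pos"])/.2,np.degrees(s["eef_rot"][2])+180)
E
```

```text
6.9 [0.47778043 0.05800267 0.10742753] [-3.14143676e+00  9.68596795e-04 -2.90697986e+00] 0.039807073226265095 [0.02131145 0.12977569 0.35405355]
[0.00394288 0.00247038 0.00713345] 13.442322995355312
```

Request:
{"api": "carry_out", "payload": {
  "motion": [
    [[0.004,0.002,0],0],
    [[0.004,0.002,0],0],
    [[0.004,0.002,0],0],
    [[0.004,0.002,0],0],
    [[0.004,0.002,0],0],
    [[0.004,0.002,0],0]
  ],
  "hand": 1,
  "force": 25
}}

```text
time_s: 7.5
ee_pos: [0.4767, 0.058, 0.107]
eef_rot: [-3.141, 0.001, -2.907]
force: [-0.0, 0.6, 6.6]
grip_width: 0.0225
grip_force: 25.0
```

```bash
python3 - <<'E'
from h import *
s=ctrl.get_obs();print(s)
E
```

```text
{'time_s': 7.5, 'qpos': array([ 4.47764454e-02,  2.56776067e-01,  1.82321207e+00,  1.40829850e-04,
        1.06046419e+00, -1.76035577e+00]), 'joint_vel': array([ 0.0006859 ,  0.00038443, -0.0008945 , -0.00117398,  0.00138728,
        0.00111087]), 'tau': array([-3.45511939e-01, -4.34469724e+01, -2.88441861e+01, -1.99467614e-01,
       -2.08240945e-02,  2.03374722e-03]), 'ee_pos': array([0.4767123 , 0.05802977, 0.10700228]), 'eef_rot': array([-3.14149855e+00,  1.14306623e-03, -2.90732543e+00]), 'force': array([-0.04115132,  0.59119582,  6.59081684]), 'moment': array([0.1675494 , 0.07858954, 0.05466795]), 'grip_force': 25.006518065929413, 'grip_width': 0.022547793711912782}
```

Request:
{"api": "carry_out", "payload": {
  "motion": [
    [[0,0,0],0],
    [[0,0,0],0],
    [[0,0,-0.037],0],
    [[0,0,-0.037],0],
    [[0,0,-0.037],0]
  ],
  "hand": 0.15
}}

```text
time_s: 8.0
ee_pos: [0.4764, 0.0579, 0.1141]
eef_rot: [-3.142, 0.0, -2.907]
force: [0.2, 0.5, 0.4]
grip_width: 0.0399
grip_force: 0.0
```

Request:
{"api": "carry_out", "payload": {
  "motion": [
    [[0,0,0],0],
    [[0,0,0],0],
    [[0,0,0],0],
    [[0,0,0],0],
    [[0,0,0],0],
    [[0,0,0],0]
  ],
  "hand": 1,
  "force": 25
}}

```text
time_s: 8.6
ee_pos: [0.4763, 0.058, 0.1138]
eef_rot: [3.141, -0.0, -2.907]
force: [-0.5, 0.5, -1.7]
grip_width: 0.0161
grip_force: 25.0
```

```bash
python3 - <<'E'
from h import *
np.set_printoptions(precision=4,suppress=True)
s=ctrl.get_obs();print(s)
im,d=camera("scene");im=im[150:225,160:260]
cv2.imwrite("pics/s2.png",cv2.resize(im,(800,600),interpolation=cv2.INTER_CUBIC))
E
```

```text
{'time_s': 8.6, 'qpos': array([ 0.0447,  0.2472,  1.8174,  0.0001,  1.0772, -1.7604]), 'joint_vel': array([ 0.0004, -0.0011, -0.0009, -0.0005,  0.0012,  0.0007]), 'tau': array([ -0.3002, -46.4645, -31.5467,  -0.2172,   0.0794,  -0.0072]), 'ee_pos': array([0.4763, 0.058 , 0.1138]), 'eef_rot': array([ 3.1415, -0.0002, -2.9073]), 'force': array([-0.5165,  0.4846, -1.7155]), 'moment': array([ 0.2313,  0.0554, -0.0325]), 'grip_force': 24.98205453157425, 'grip_width': 0.016097005206589868}
```

View pics/s2.png

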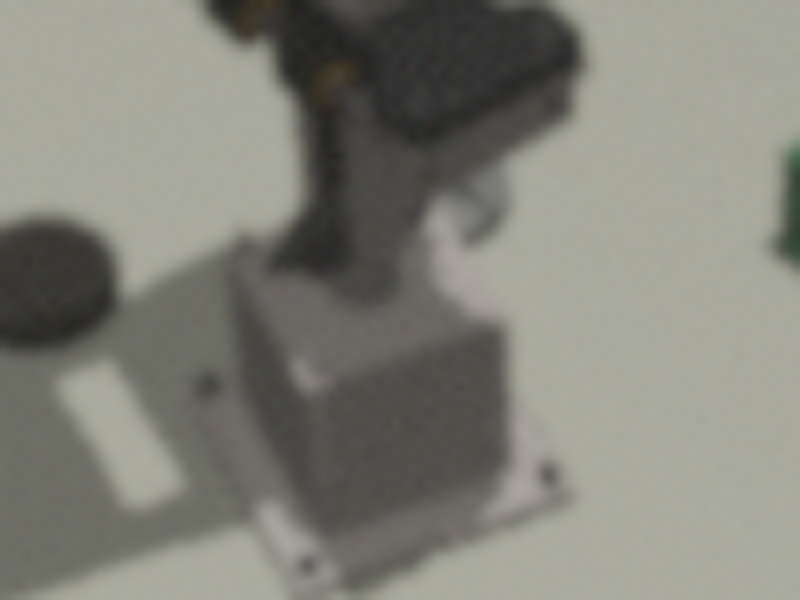

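Request:
{"api": "carry_out", "payload": {
  "motion": [
    [[0,0,0],0.015],
    [[0,0,0],0.03],
    [[0,0,0],0.045],
    [[0,0,0],0.06],
    [[0,0,0],0.075],
    [[0,0,0],0.075]
  ]
}}

```text
time_s: 9.25
ee_pos: [0.4763, 0.0582, 0.1138]
eef_rot: [3.141, -0.0, 2.903]
force: [0.7, 2.4, -1.6]
grip_width: 0.0158
grip_force: 25.0
```

Request:
{"api": "carry_out", "payload": {
  "motion": [
    [[0,0,0],0.015],
    [[0,0,0],0.03],
    [[0,0,0],0.045],
    [[0,0,0],0.06],
    [[0,0,0],0.075],
    [[0,0,0],0.0855],
    [[0,0,0],0.0855],
    [[0,0,0],0.0855],
    [[0,0,0],0.0855]
  ]
}}

```text
time_s: 10.15
ee_pos: [0.4765, 0.0585, 0.1138]
eef_rot: [3.141, -0.0, 2.371]
force: [2.2, 5.7, -2.4]
grip_width: 0.016
grip_force: 25.0
```

```bash
python3 - <<'E'
from h import *
np.set_printoptions(precision=4,suppress=True)
s=ctrl.get_obs();print(s["ee_pos"],np.degrees(s["eef_rot"]),s["force"],s["moment"])
c=cam("wrist");im,d=camera("wrist");cv2.imwrite("pics/w5.png",im)
for q in ("nose","left_pin","right_pin"):
    for r in finder.pinpoint("wrist",q)[:2]:
        p=r["location"];print(q,r["conf"],p,at_depth(c,p,d[int(p[1]),int(p[0])]))
for n,X in dict(l=(.4446,.0901,.102),r=(.4454,.0260,.102),nose=(.4769-.04*.715,.0583+.04*.699,.124)).items(): print(n,proj(c,X))
E
```

```text
[0.4765 0.0585 0.1138] [179.9399  -0.0255 135.8296] [ 2.1626  5.6871 -2.37  ] [ 1.3065 -0.4414  0.0763]
nose 0.63 [252.5, 165.7] [0.4519 0.0816 0.0904]
left_pin 0.67 [252.9, 154.3] [0.4457 0.0879 0.1015]
right_pin 0.96 [181.5, 222.0] [0.445  0.0255 0.1022]
l [254.1685 150.5358]
r [182.5971 221.7675]
nose [254.0119 165.0348]
```

View pics/w5.png

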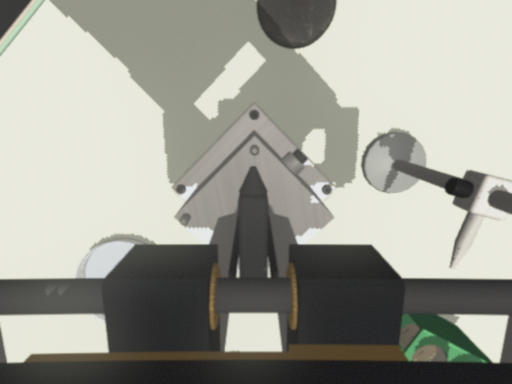

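Request:
{"api": "carry_out", "payload": {
  "motion": [
    [[0,0,0],0],
    [[0,0,0],0],
    [[0,0,0],0],
    [[0,0,0],0],
    [[0,0,0],0],
    [[0,0,0],0],
    [[0,0,0],0],
    [[0,0,0],0]
  ]
}}

```text
time_s: 11.15
ee_pos: [0.4765, 0.0585, 0.1138]
eef_rot: [3.14, -0.0, 2.371]
force: [2.4, 5.7, -2.3]
grip_width: 0.0159
grip_force: 25.0
```

Request:
{"api": "carry_out", "payload": {
  "motion": [
    [[0,0,0],-0.02],
    [[0,0,0],-0.04],
    [[0,0,0],-0.06],
    [[0,0,0],-0.08],
    [[0,0,0],-0.1],
    [[0,0,0],-0.12],
    [[0,0,0],-0.14],
    [[0,0,0],-0.16],
    [[0,0,0],-0.18],
    [[0,0,0],-0.2],
    [[0,0,0],-0.22],
    [[0,0,0],-0.235]
  ]
}}

```text
time_s: 12.35
ee_pos: [0.4763, 0.0577, 0.1138]
eef_rot: [-3.141, -0.001, -2.431]
force: [0.3, -0.5, -1.5]
grip_width: 0.0155
grip_force: 25.0
```

Request:
{"api": "carry_out", "payload": {
  "motion": [
    [[0,0,0],-0.015],
    [[0,0,0],-0.015],
    [[0,0,0],-0.015],
    [[0,0,0],-0.015],
    [[0,0,0],-0.015],
    [[0,0,0],-0.015]
  ]
}}

```text
time_s: 12.95
ee_pos: [0.4763, 0.0579, 0.1138]
eef_rot: [3.142, -0.0, -2.345]
force: [-0.7, -0.9, -2.9]
grip_width: 0.016
grip_force: 25.0
```

```bash
python3 - <<'E'
from h import *
np.set_printoptions(precision=4,suppress=True)
s=ctrl.get_obs();print(s["ee_pos"],np.degrees(s["eef_rot"]),s["force"],s["moment"])
c=cam("wrist");im,d=camera("wrist");cv2.imwrite("pics/w6.png",im)
for q in ("nose","left_pin","right_pin"):
    for r in finder.pinpoint("wrist",q)[:2]:
        p=r["location"];print(q,r["conf"],p,at_depth(c,p,d[int(p[1]),int(p[0])]))
for n,X in dict(l=(.4446,.0901,.102),r=(.4454,.0260,.102),nose=(.4769-.04*.699,.0583-.04*.715,.124)).items(): print(n,proj(c,X))
E
```

```text
[0.4763 0.0579 0.1138] [ 179.9982   -0.0114 -134.3815] [-0.7119 -0.9014 -2.8562] [-0.2036  0.0387 -0.0283]
nose 0.65 [254.3, 167.5] [0.4487 0.031  0.1248]
nose 0.25 [142.8, 42.8] [ 0.4544 -0.091   0.0159]
left_pin 0.57 [325.1, 222.2] [0.4437 0.0901 0.1026]
right_pin 0.57 [252.2, 236.7] [0.4743 0.0555 0.1351]
l [323.7897 222.8027]
r [252.3176 151.6511]
nose [252.3592 165.8843]
```

Request:
{"api": "carry_out", "payload": {
  "motion": [
    [[0,0,0],0],
    [[0,0,0],0],
    [[0,0,0],0],
    [[0,0,0],0],
    [[0,0,0],0],
    [[0,0,0],0],
    [[0,0,0],0]
  ],
  "force": 35
}}

```text
time_s: 13.85
ee_pos: [0.4763, 0.058, 0.1138]
eef_rot: [3.141, -0.0, -2.345]
force: [-0.0, 1.4, -4.9]
grip_width: 0.0161
grip_force: 35.0
```

Request:
{"api": "carry_out", "payload": {
  "motion": [
    [[0,0,-0.01],0],
    [[0,0,-0.02],0],
    [[0,0,-0.03],0],
    [[0,0,-0.04],0],
    [[0,0,-0.05],0],
    [[0,0,-0.06],0],
    [[0,0,-0.06],0]
  ]
}}

```text
time_s: 14.55
ee_pos: [0.4765, 0.0579, 0.1262]
eef_rot: [-3.141, 0.0, -2.345]
force: [0.1, -0.3, -3.9]
grip_width: 0.0158
grip_force: 35.0
```

Request:
{"api": "carry_out", "payload": {
  "motion": [
    [[0,0,-0.015],0],
    [[0,0,-0.03],0],
    [[0,0,-0.045],0],
    [[0,0,-0.06],0],
    [[0,0,-0.075],0],
    [[0,0,-0.09],0],
    [[0,0,-0.105],0],
    [[0,0,-0.12],0],
    [[0,0,-0.12],0]
  ]
}}

```text
time_s: 15.45
ee_pos: [0.4765, 0.058, 0.1503]
eef_rot: [-3.141, 0.0, -2.345]
force: [-0.6, 0.0, -4.3]
grip_width: 0.0157
grip_force: 35.0
```

Request:
{"api": "carry_out", "payload": {
  "motion": [
    [[0,0,-0.015],0],
    [[0,0,-0.03],0],
    [[0,0,-0.045],0],
    [[0,0,-0.06],0],
    [[0,0,-0.075],0],
    [[0,0,-0.09],0],
    [[0,0,-0.1],0],
    [[0,0,-0.108],0],
    [[0,0,-0.108],0],
    [[0,0,-0.108],0],
    [[0,0,-0.108],0]
  ]
}}

```text
time_s: 16.55
ee_pos: [0.4763, 0.0579, 0.1713]
eef_rot: [3.141, -0.0, -2.345]
force: [-0.7, 0.5, -4.7]
grip_width: 0.0155
grip_force: 35.0
```

```bash
python3 - <<'E'
from h import *
np.set_printoptions(precision=4,suppress=True)
s=ctrl.get_obs();print(s["ee_pos"],np.degrees(s["eef_rot"]),s["force"],s["moment"])
for n in ("scene","wrist","top"):
    c=cam(n);im,d=camera(n);cv2.imwrite(f"pics/f_{n}.png",im)
    for q in ("groove","pointer_tip","nose","left_pin","right_pin","pump_block"):
        for r in finder.pinpoint(n,q)[:2]:
            p=r["location"];print(n,q,round(r["conf"],2),p,at_depth(c,p,d[int(p[1]),int(p[0])]))
    for k,X in dict(groove=(.4769,.0583,.1216),tip=(.5722,.1262,.1216)).items(): print(k,proj(c,X))
im=cv2.imread("pics/f_scene.png")[130:220,165:285]
cv2.imwrite("pics/f.png",cv2.resize(im,(800,600),interpolation=cv2.INTER_CUBIC))
E
```

```text
[0.4763 0.0579 0.1713] [ 179.99     -0.0113 -134.3562] [-0.6593  0.5227 -4.7151] [ 0.0962  0.0573 -0.0152]
scene groove 0.83 [203.4, 176.0] [0.4707 0.0495 0.142 ]
scene groove 0.56 [281.6, 222.3] [ 0.6188 -0.1282  0.0617]
scene pointer_tip 0.67 [204.0, 184.6] [0.4699 0.0481 0.1099]
scene pointer_tip 0.55 [223.0, 150.9] [ 0.1852 -0.7649  1.0171]
scene nose 0.6 [294.5, 208.3] [ 0.6444 -0.1424  0.1218]
scene nose 0.59 [198.1, 172.0] [0.5071 0.2001 0.0055]
scene left_pin 0.85 [189.9, 174.8] [ 0.4812  0.2062 -0.0013]
scene right_pin 0.64 [199.3, 194.7] [0.4467 0.0271 0.1007]
scene right_pin 0.55 [200.6, 182.7] [0.4687 0.0721 0.0953]
scene pump_block 0.74 [207.4, 208.7] [0.464  0.0198 0.0407]
groove [204.6688 178.4336]
tip [225.9277 153.0108]
wrist groove 0.78 [1.2, 160.6] [ 0.6165 -0.1147  0.0696]
wrist groove 0.77 [251.6, 204.8] [0.4619 0.0424 0.1945]
wrist pointer_tip 0.95 [226.6, 342.3] [0.6524 0.1902 0.0004]
wrist nose 0.74 [251.4, 164.4] [0.459  0.0386 0.0916]
wrist left_pin 0.67 [309.0, 200.0] [0.4448 0.0912 0.1018]
wrist right_pin 0.82 [253.0, 143.4] [0.4453 0.0265 0.1024]
wrist right_pin 0.67 [253.5, 197.5] [0.4591 0.041  0.1912]
wrist pump_block 0.75 [254.2, 175.1] [0.4514 0.0337 0.1846]
groove [252.5292 205.5441]
tip [227.7086 338.7221]
top groove 0.66 [283.0, 159.1] [ 0.6147 -0.1127  0.1214]
top pointer_tip 0.36 [209.9, 173.3] [ 0.5924  0.1479 -0.0025]
top nose 0.63 [295.5, 148.6] [ 0.6501 -0.1553  0.114 ]
top nose 0.43 [224.6, 215.6] [0.4305 0.0615 0.2844]
top left_pin 0.48 [220.2, 213.9] [0.4347 0.0704 0.3098]
top pump_block 0.52 [232.5, 204.7] [0.45   0.0208 0.467 ]
groove [231.4867 202.479 ]
tip [210.4298 173.9277]
```

View pics/f.png

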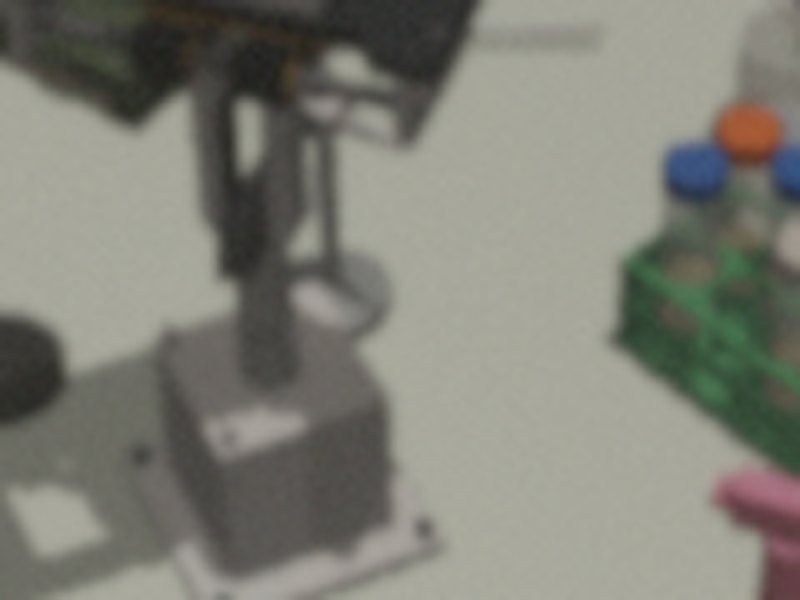

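```bash
python3 - <<'E'
from h import *
np.set_printoptions(precision=4,suppress=True,linewidth=150)
c=cam("wrist");im,d=camera("wrist")
K,D,o,M=c;v,u=np.mgrid[0:384,0:512]; n=cv2.undistortPoints(np.stack([u,v],-1).reshape(-1,1,2).astype(float),K,D)[:,0]
P=o+(np.c_[n,np.ones(len(n))]*d.reshape(-1,1))@M.T
L=(P-[.4769,.0583,0])@np.array([[-.699,-.715,0],[.715,-.699,0],[0,0,1]]).T
m=(np.abs(L[:,1])<.006)&(L[:,0]>.010)&(L[:,0]<.024)&(P[:,2]>.18)&(P[:,2]<.2)
print("bar top z",m.sum(),np.median(P[m,2]),P[m,2].std())
g=cv2.cvtColor(cv2.imread("pics/f_scene.png"),cv2.COLOR_BGR2GRAY); cs=cam("scene")
for z in np.arange(.095,.136,.0015):
    p=proj(cs,(.4769,.0583,z)); print(round(z,4),np.round(p,1),cv2.getRectSubPix(g.astype(np.float32),(5,1),(float(p[0]),float(p[1]))).mean().round(1))
E
```

```text
bar top z 595 0.19344426683253013 0.0006230964835902364
0.095 [205.2 185.1] 71.4
0.0965 [205.2 184.7] 71.3
0.098 [205.1 184.3] 71.4
0.0995 [205.1 184. ] 71.4
0.101 [205.1 183.6] 71.3
0.1025 [205.1 183.2] 71.3
0.104 [205.  182.9] 71.2
0.1055 [205.  182.5] 71.2
0.107 [205.  182.1] 71.2
0.1085 [204.9 181.7] 70.7
0.11 [204.9 181.4] 69.9
0.1115 [204.9 181. ] 69.2
0.113 [204.8 180.6] 68.8
0.1145 [204.8 180.2] 68.5
0.116 [204.8 179.8] 68.4
0.1175 [204.8 179.5] 68.7
0.119 [204.7 179.1] 69.1
0.1205 [204.7 178.7] 69.7
0.122 [204.7 178.3] 70.4
0.1235 [204.6 178. ] 71.2
0.125 [204.6 177.6] 71.8
0.1265 [204.6 177.2] 72.4
0.128 [204.5 176.8] 72.7
0.1295 [204.5 176.4] 72.7
0.131 [204.5 176. ] 72.7
0.1325 [204.4 175.7] 72.8
0.134 [204.4 175.3] 72.8
0.1355 [204.4 174.9] 72.7
```

```bash
python3 -c "
from station import ctrl
print(ctrl.get_obs()['time_s'],ctrl.hand_in())"
```

```text
the job is handed in; nothing more can be done
17.65 None
```

The job is handed in at 17.65 s: I turned the nose over the left pin and paused, turned it over the right pin and paused, then drew the piston up. It is still held with its groove at about 121.6 mm, level with my measurement of the pointer tip, and its foot is about 22 mm down in the bore; the block showed no movement in the last pictures.

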